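Line up the splash-guard hinge and hold it for the pin

ROBOT

A 7-joint arm with a two-finger parallel gripper is mounted at the origin on the work surface. World frame = base frame: x ahead of the robot, y to its left, z up, the work surface at z = 0. Lengths are in mm, angles in rad, forces in N, time in s.
With the tool pointing down it reaches from about 400 to 875 mm from the base axis. Payload 4.4 kg.
Tool frame: the origin (TCP) lies at the very end of the fingers, on their centre line; the grasp point (between the pads) lies 19 mm behind it; z points along the fingers, y is the line along which they close (so a half turn about z gives the same grasp; the last joint's range is limited). The gripper opens to 85 mm and grips with 20 to 120 N. Pads are 22 mm wide; open, the fingers measure 114 mm over their backs; the gripper's body (76 mm by 85 mm) begins 54 mm behind the grasp point. The pads swing forward as they close: fully open they stand 13 mm farther back than shut.
Start: joints at [1.074, 0.628, 0.038, 1.517, -0.027, 0.996, -0.02], TCP at [271.467, -590.613, 231.313] pointing down, gripper open.
Joint ranges: [-3.06, 3.06], [-0.37, 2.12], [-1.25, 1.32], [0.18, 2.47], [-1.1, 4.24], [0.23, 1.98], [-2.94, 2.94]. Speed limits (rad/s): [2.57, 2.57, 3.14, 3.14, 3.14, 3.14, 3.14].

INTERFACE

Orientations are given as [roll, pitch, yaw] about the fixed x, y, z axes, in that order (R = Rz(yaw) Ry(pitch) Rx(roll)).
In Python, from cell import ctrl gives the robot as it stands.
- The arm moves only by the tool step_arm, never from a script. Its argument "series" is a list that holds one entry, the list of rows, each a list of 7 numbers: the turn, a rotation vector about the tool's x, y, z as a fraction of full scale, then the shift along the tool's x, y, z as a fraction of full scale, then the closure, from 0 (fully open) to 1 (shut). In form: [[[ax, ay, az, tx, ty, tz, gripper], ...]]. A call has 1 to 12 rows; each row shifts and turns the commanded pose from where the row before left it, along the tool's axes as they then stand; what a row does not reach is not made up. Full scale, the value 1, is 150 mm for a shift and 45 degrees for a turn. A row lasts 1/10 s, in which the tool goes at most 50 mm and 8.59 degrees, less where a joint would pass 70% of its speed; a pose out of reach is approached as far as the arm can. A call with a number of a shift or a turn outside -1 to 1 is refused whole. A call with a gripper value outside its range is refused whole. The fingers move at their own pace and stop on an object; the grip force is fixed at half the most. Time passes only in rows, so rows that do not move let the fingers close. It gives the time, the measured TCP pose, the force, the opening and the grip force at its end, in the units of the state.
- ctrl.read_state(): the state, without advancing time (a new reading comes with each control period).
- ctrl.get_image(name): name is "scene" or "side" or "wrist"; returns a dict with "img" (400x640x3 uint8, red, green, blue), "fx", "fy", "cx", "cy" (pixels), "R" (3x3) and "t" (3): a world point X has camera coordinates R X + t. Camera axes: x right, y down, z forward; pixel columns grow to the right and rows downward; lengths in mm; the calibration is good to about 2 mm. A picture is of the moment at which its call begins. There is no depth.
- ctrl.finish_job(): hands the job in; it is judged then, once.
Trained networks look in a picture, given as the dict that the camera call returned (one of the last four; its "shot" number tells which), for a name from the list of things; names that differ only in an ending like _2 or _b are one class to them, and where a whole thing is asked for, a point or a joint stands for the part that bears it (a point fixed in the world has none). Each returns a list of dicts, best first, with "score" (0 to 1); they miss things now and then, are a little off and sometimes report something else, mostly with a low value. They report only what shows in the picture. A call takes as long as a camera call. They do not tell look-alikes from the thing itself.
- ctrl.recognise(picture, thing): "centre" ([column, row] in pixels, amid what is visible of it).
The state is a dict: "clock": time; "qpos": joint angles; "qd": joint speeds; "tau": joint torques, N m; "eef_pos": TCP position; "tool_rot": TCP orientation; "force": force on the tool from outside, world axes, zero at the start; "torque": the same for the moment, N m; "width": finger opening in mm; "gripper_force": force on a finger pad.
Only numpy, scipy, OpenCV 4.12 (cv2) and the standard library are available. Lean on these libraries where they do the work, as an engineer would, in place of code of your own. Each camera call takes 0.05 s, during which the arm holds its last target. There are 200 camera calls.

TASK

The splash guard's hinge by the paint-mixing scale is being put back together: pick up the loose steel hinge leaf that has one single knuckle, bring that knuckle into the gap between the two knuckles of the hinge half fixed on the grey jamb block, and line up the holes so that a straight pin could slide through all three. Finish while still holding it there in the gripper, steady and hanging free in the fingers, not pressed against or resting on the jamb's hinge. Leave the other leaf (with two knuckles), the pin, the cup and the tin where they stand.

Things in the scene. Friction and masses are not known exactly. Their poses are not given: they have to be found in the camera images.
- leaf_lug (a point): Centre of the upright lug on the loose one-knuckle leaf, where to grip it: a block 56 long (x) x 22 wide (y) x 40 tall, standing on the leaf's plate; this point is 30 mm above the leaf's underside, 24 mm above the plate and 16 mm below the lug's top. x from the lug towards the knuckle, y along the knuckle's hole (grip across the 22 mm, along y), z up.
- leaf_knuckle (a point): Centre of the loose leaf's single knuckle, half-way along its hole: a tube 24 outside diameter, 14 hole, 30 long, hole along y. It lies 68 mm in front (x) of the lug's centre and 18 mm lower; its underside is flush with the plate's. Same axes as leaf_lug.
- jamb_hinge (a point): Mid-gap on the fixed hinge axis, where the leaf's knuckle centre must be; 90 mm above the bench. Two fixed knuckles, 24 outside, 14 hole, 25 long each, 38 mm clear gap between them, open above, below and in front. y along the holes, z up, x into the jamb; the fixed leaf's face is 18 mm behind (+x), its top 3 mm above this point. The loose leaf comes in with its x along this x, its lug on the -x side.
- jamb: Grey painted steel block fixed to the bench, 60 (x) x 110 (y) x 85 tall, carrying the fixed hinge leaf on its -x face, hinge axis 54 mm in front (-x) of the block's centre. Origin: centre of its underside; same axes as jamb_hinge.
- leaf: The loose one-knuckle leaf, bare steel, about 0.3 kg: plate 78 long (x) x 46 wide (y) x 6 thick lying on the bench, sticking out 12 mm on either side under the lug; a tongue 30 wide joins it to the knuckle. Origin on its underside, 6 mm in front (x) of and 30 mm below the lug's centre; same axes as leaf_lug.
- other_leaf: The wrong leaf, to be left alone: same lug, but a plate 88 wide (y) and two knuckles 25 long with a 38 mm gap. It and the right leaf lie in either of two places. Origin on its underside under the plate's middle, x towards its knuckles.
- pin: Hinge pin standing on its head, to be left alone: head 26 diameter x 6, shank 8 diameter x 100 tall. Origin at the foot.
- cup: Empty white mixing cup, 84 diameter x 100 tall, to be left alone. Origin at the foot.
- tin: Closed paint tin, 90 diameter x 115 tall, to be left alone. Origin at the foot.
Mind the look-alikes: they are no part of the job. Leave any black or turquoise look-alike of the leaf alone.

How it is judged:
By the outcome, as a careful person would: the job done as asked, in the order asked, and still so for the second after the job is handed in, while the arm keeps its last pose, push and grip.
It also fails if it takes over 38 s, if anything falls off the work surface, if the arm or the gripper's body presses on something with over 40 N, if the wrist force passes 120 N, or if a joint passes its speed limit or range.

## Working session

There is one attempt and no reset: what is moved stays moved. The work goes in short steps, Python scripts to look and compute and a tool call to move; the robot and the scene stay as the last step left them, time stands still between calls to the robot, and variables do not carry over. Pictures are saved under pics/ and viewed, at most 10 in all, crops included, and the job is handed in when it is done.

Besides the shell and the picture viewer there is one more tool, called after "Emit:" as name([rows], argument=value, ...), one row to a line, values as JSON. step_arm: Moves the arm, as the interface text tells. Shift numbers are shares of 150 mm and turn numbers shares of 45 degrees, none past 1 either way. Its arguments: {"type":"object","properties":{"series":{"type":"array","items":{"type":"array","items":{"type":"array","items":{"type":"number","minimum":-1,"maximum":1}}}}},"required":["series"]}

```bash
ls; mkdir -p pics; cat > h.py <<'E'
import numpy as np, cv2
from cell import ctrl
def ray(p,uv):
    d=np.array([(uv[0]-p["cx"])/p["fx"],(uv[1]-p["cy"])/p["fy"],1.]);R=np.array(p["R"]);t=np.array(p["t"])
    return -R.T@t, R.T@d
def atz(p,uv,z):
    o,d=ray(p,uv); return o+d*(z-o[2])/d[2]
def proj(p,X):
    c=np.array(p["R"])@np.array(X,float)+np.array(p["t"]); return np.array([p["fx"]*c[0]/c[2]+p["cx"],p["fy"]*c[1]/c[2]+p["cy"]])
def tri(obs):
    A=np.zeros((3,3));b=np.zeros(3)
    for p,uv in obs:
        o,d=ray(p,uv);d=d/np.linalg.norm(d);M=np.eye(3)-np.outer(d,d);A+=M;b+=M@o
    return np.linalg.solve(A,b)
def save(p,n,box=None,s=1):
    im=p["img"][:,:,::-1]
    if box: im=im[box[1]:box[3],box[0]:box[2]]
    cv2.imwrite("pics/"+n,cv2.resize(im,None,fx=s,fy=s,interpolation=cv2.INTER_CUBIC))
E
python3 - <<'E'
from h import *
print(ctrl.read_state())
P={n:ctrl.get_image(n) for n in ("scene","side")}
for n,p in P.items():
    save(p,n+"0.png")
    o,_=ray(p,(0,0)); print(n,o.round(),p["fx"])
    for th in ("leaf_lug","leaf_knuckle","jamb_hinge","jamb","leaf","other_leaf"):
        print(th,[(np.round(r["centre"]).tolist(),round(r["score"],2)) for r in ctrl.recognise(p,th)[:4]])
E
```

```text
pics
{'clock': 0.0, 'qpos': array([ 1.07419698,  0.62936374,  0.03848587,  1.51838022, -0.0270055 ,
        0.99627673, -0.01999685]), 'qd': array([-0.00043573, -0.00091781,  0.0018252 ,  0.00020228, -0.00120206,
       -0.00130432, -0.0003197 ]), 'tau': array([ 2.53699091e-04, -5.63402796e+01,  1.22663498e+00, -1.93439466e+01,
        1.09919099e-02,  1.06327515e-02,  1.15682900e-05]), 'eef_pos': array([ 271.18088809, -590.04033549,  230.37456659]), 'tool_rot': array([-3.13968444e+00,  4.74848425e-05,  4.30763746e-01]), 'force': array([ 0.37582065, -0.42829057, -0.20663757]), 'torque': array([-0.02948352,  0.03872675,  0.00130696]), 'gripper_force': 0.0, 'width': 85.11668216229252}
scene [1041.   43.  814.] 409.17009038000924
leaf_lug [([286.0, 188.0], 0.97), ([382.0, 137.0], 0.84), ([310.0, 144.0], 0.76), ([240.0, 163.0], 0.58)]
leaf_knuckle [([286.0, 193.0], 0.95), ([310.0, 142.0], 0.94), ([241.0, 162.0], 0.88), ([380.0, 138.0], 0.88)]
jamb_hinge [([380.0, 218.0], 0.94)]
jamb [([380.0, 218.0], 0.71)]
leaf [([285.0, 192.0], 0.81), ([382.0, 139.0], 0.78), ([316.0, 141.0], 0.76), ([239.0, 159.0], 0.63)]
other_leaf [([177.0, 188.0], 0.83)]
side [260. 869. 714.] 421.2414627202576
leaf_lug [([390.0, 227.0], 0.85), ([349.0, 206.0], 0.77), ([388.0, 188.0], 0.74), ([378.0, 272.0], 0.6)]
leaf_knuckle [([389.0, 189.0], 0.75), ([348.0, 205.0], 0.67), ([393.0, 226.0], 0.61)]
jamb_hinge [([282.0, 229.0], 0.97)]
jamb [([281.0, 230.0], 0.74)]
leaf [([349.0, 202.0], 0.93), ([390.0, 231.0], 0.79), ([381.0, 274.0], 0.74), ([389.0, 187.0], 0.67)]
other_leaf [([374.0, 163.0], 0.94)]
```

View pics/scene0.png

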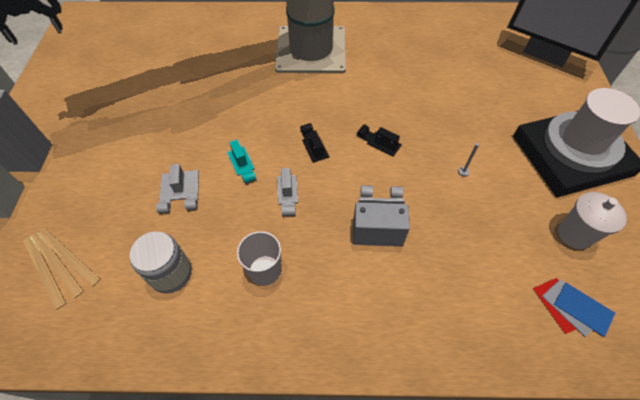

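View pics/side0.png

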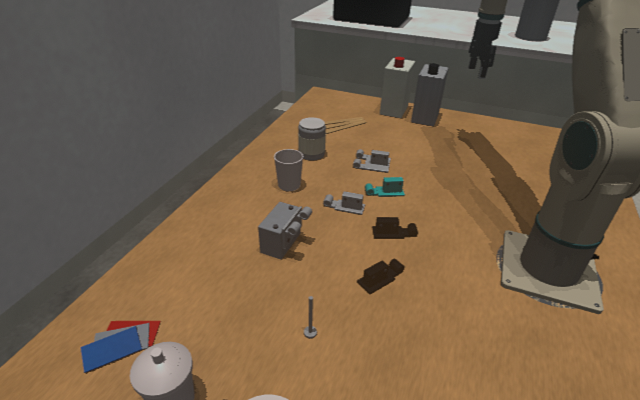

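Candidates for the leaf in the scene view: bare steel with one knuckle at (287,190), steel with two knuckles at (177,188), turquoise at (240,160), and black at (312,142) and (382,138). I choose (287,190). I'll check that in a close crop, with the jamb in the same picture.

```bash
python3 - <<'E'
from h import *
p=ctrl.get_image("scene");q=ctrl.get_image("side")
save(p,"sc1.png",(265,155,425,265),5); save(q,"si1.png",(250,180,370,270),6)
def show(n,ob):
    X=tri(ob);print(n,X.round(1),[ (proj(c,X)-uv).round(1).tolist() for c,uv in ob])
def best(c,th,near):
    r=min(ctrl.recognise(c,th),key=lambda r:np.hypot(*(np.array(r["centre"])-near)));return np.array(r["centre"])
for th,a,b in (("leaf_lug",(286,188),(349,206)),("leaf_knuckle",(288,208),(330,203)),("jamb_hinge",(380,218),(282,229)),("jamb",(380,218),(282,229)),("leaf",(286,188),(349,206))):
    u,v=best(p,th,a),best(q,th,b);print(u,v);show(th,[(p,u),(q,v)])
E
```

```text
[286.3 188.2] [348.9 206.6]
leaf_lug [510.3 -46.    4.4] [[0.5, 0.7], [0.6, -0.4]]
[283.6 192.4] [349.1 205.3]
leaf_knuckle [515.3 -54.5  -0.9] [[-0.3, -0.5], [-0.4, 0.3]]
[379.7 219. ] [280.  227.6]
jamb_hinge [619.9 163.1  53.2] [[1.1, 1.3], [1.3, -0.6]]
[379.6 220. ] [280.1 229.2]
jamb [619.6 163.4  48.5] [[1.1, 1.3], [1.3, -0.6]]
[286.5 193.4] [350.9 203.8]
leaf [514.5 -50.8   3.1] [[-1.8, -2.7], [-2.3, 1.5]]
```

View pics/sc1.png

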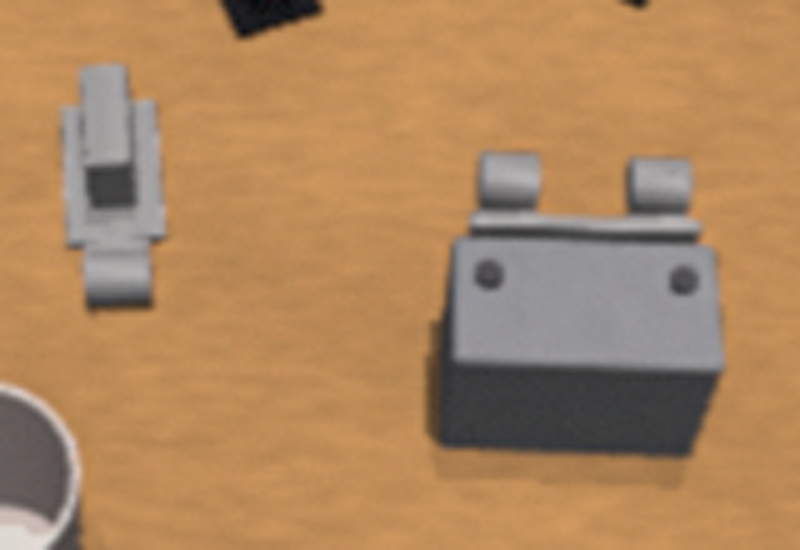

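View pics/si1.png

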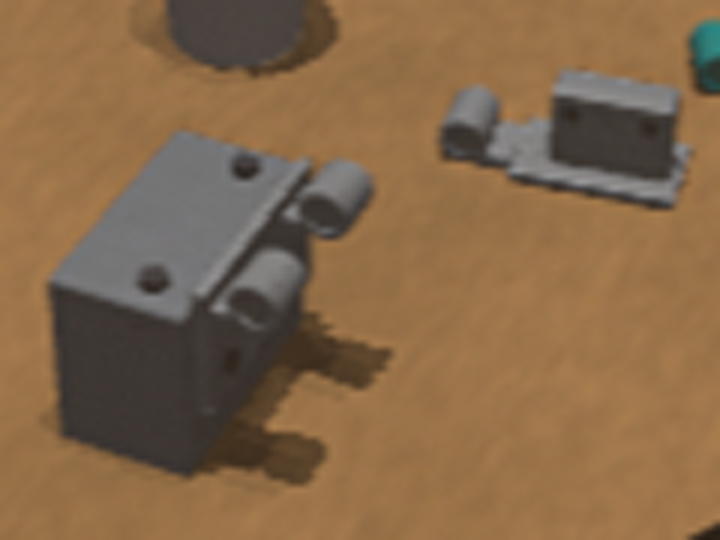

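```bash
cat > fit.py <<'E'
from h import *
from scipy.optimize import least_squares
def fit(name,obs,x0,z0=0,tilt=False):
    # obs: list of (pic, uv, localpoint)
    def T(s,L):
        c,sn=np.cos(s[2]),np.sin(s[2]); return np.array([s[0]+c*L[0]-sn*L[1],s[1]+sn*L[0]+c*L[1],z0+L[2]])
    f=lambda s:np.concatenate([proj(p,T(s,L))-uv for p,uv,L in obs])
    r=least_squares(f,x0,x_scale=[10,10,.1],loss="soft_l1"); print(name,r.x[:2].round(1),"yaw",r.x[2].round(4),"res",r.fun.reshape(-1,2).round(1).tolist()); return r.x,T
E
python3 - <<'E'
from fit import *
p=ctrl.get_image("scene");q=ctrl.get_image("side")
S=lambda a,b:(p,np.array([(a+.5)/5-.5+265,(b+.5)/5-.5+155]))
D=lambda a,b:(q,np.array([(a+.5)/6-.5+250,(b+.5)/6-.5+180]))
s=[(82,66,-34,-11,46),(127,66,-34,11,46),(133,163,22,11,46),(84,163,22,-11,46),(68,246,39,-23,0),(166,238,39,23,0)]
d=[(563,72,22,-11,46),(680,93,-34,-11,46),(555,98,22,11,46),(675,115,-34,11,46),(553,160,22,11,6),(672,178,-34,11,6),(672,205,-39,23,0)]
A=[(*S(a,b),(x,y,z)) for a,b,x,y,z in s];B=[(*D(a,b),(x,y,z)) for a,b,x,y,z in d]
for n,o in (("leaf sc",A),("leaf si",B),("leaf both",A+B)): r,T=fit(n,o,[510,-50,0])
print("lug",T(r,(-6,0,30)).round(1),"kn",T(r,(62,0,12)).round(1))
s=[(457,240,-30,-55,85),(718,250,-30,55,85),(721,368,30,55,85),(455,362,30,-55,85),(440,445,30,-55,0),(688,455,30,55,0)]
d=[(183,133,30,-55,85),(50,285,30,55,85),(195,320,-30,55,85),(62,435,30,55,0),(190,473,-30,55,0)]
A=[(*S(a,b),(x,y,z)) for a,b,x,y,z in s];B=[(*D(a,b),(x,y,z)) for a,b,x,y,z in d]
for n,o in (("jamb sc",A),("jamb si",B),("jamb both",A+B)): r,T=fit(n,o,[620,163,0])
print("hinge",T(r,(-54,0,90)).round(1))
st=ctrl.read_state();print(st["eef_pos"].round(1),st["tool_rot"].round(3),st["clock"])
E
```

```text
leaf sc [510.4 -44.8] yaw 0.0891 res [[-0.2, -0.5], [0.2, -1.1], [-0.0, -0.5], [0.0, 0.1], [-0.1, 0.9], [0.1, 1.1]]
leaf si [509.9 -45. ] yaw 0.161 res [[-0.1, -0.6], [0.5, -1.3], [-0.1, -0.5], [0.2, -0.4], [-0.6, 0.9], [-0.5, 0.8], [0.6, 0.9]]
leaf both [509.9 -45.1] yaw 0.1058 res [[-0.6, -0.6], [-0.1, -1.3], [0.0, -0.8], [0.1, -0.0], [0.1, 0.8], [0.2, 0.8], [0.2, -0.9], [0.6, -0.9], [-0.2, -0.8], [-0.0, -0.0], [-0.7, 0.5], [-0.8, 1.2], [0.0, 1.3]]
lug [503.9 -45.8  30. ] kn [571.5 -38.6  12. ]
jamb sc [624.1 161.4] yaw -0.0353 res [[-0.9, -1.5], [-0.1, -1.5], [1.3, 0.5], [-0.5, -0.5], [-0.2, 1.2], [0.8, 1.3]]
jamb si [622.4 160.6] yaw -0.0294 res [[-0.2, -1.3], [0.1, -1.2], [-1.1, 0.0], [0.2, 0.6], [0.8, 1.5]]
jamb both [623.1 161.1] yaw -0.0302 res [[-1.1, -1.8], [-0.4, -2.0], [1.1, -0.1], [-0.6, -0.8], [-0.2, 0.9], [0.7, 0.8], [-0.5, -1.2], [-0.3, -1.2], [-1.5, 0.1], [-0.1, 0.7], [0.4, 1.6]]
hinge [569.1 162.7  90. ]
[ 271.5 -590.6  231.3] [-3.142 -0.     0.431] 1.4
```

Emit:
step_arm([
  [[0,0,0,0.244,-0.221,0.04,0],[0,0,0,0.244,-0.221,0.04,0],[0,0,0,0.244,-0.221,0.04,0],[0,0,0,0.244,-0.221,0.04,0],[0,0,0,0.244,-0.221,0.04,0],[0,0,0,0.244,-0.221,0.04,0],[0,0,0,0.244,-0.221,0.04,0],[0,0,0,0.244,-0.221,0.04,0],[0,0,0,0.244,-0.221,0.04,0],[0,0,0,0.244,-0.221,0.04,0],[0,0,0,0.244,-0.221,0.04,0],[0,0,0,0.244,-0.221,0.04,0]],
])

```text
clock: 2.6
eef_pos: [505.3, -43.8, 159.4]
tool_rot: [3.141, -0.001, 0.431]
force: [0.5, 0.3, -1.3]
width: 85.0
gripper_force: 0.0
```

Emit:
step_arm([
  [[0,0,0.14,0,0,0,0],[0,0,0.14,0,0,0,0],[0,0,0.14,0,0,0,0],[0,0,0,0,0,0,0],[0,0,0,0,0,0,0]],
])

```text
clock: 3.1
eef_pos: [504.6, -45.7, 159.4]
tool_rot: [3.141, -0.0, 0.104]
force: [-0.8, 1.0, 0.5]
width: 85.5
gripper_force: 0.0
```

```bash
python3 - <<'E'
from h import *
w=ctrl.get_image("wrist");save(w,"w1.png",None,1.25)
o,d=ray(w,(w["cx"],w["cy"]));print(o.round(1),d.round(3),w["fx"])
print(proj(w,(503.9,-45.8,46)),proj(w,(571.5,-38.6,24)))
E
```

```text
[570.3 -39.8 302.2] [-0.263 -0.028 -0.964] 289.34136385449415
[318.22346436 192.83912179] [318.1332044  115.80708087]
```

View pics/w1.png

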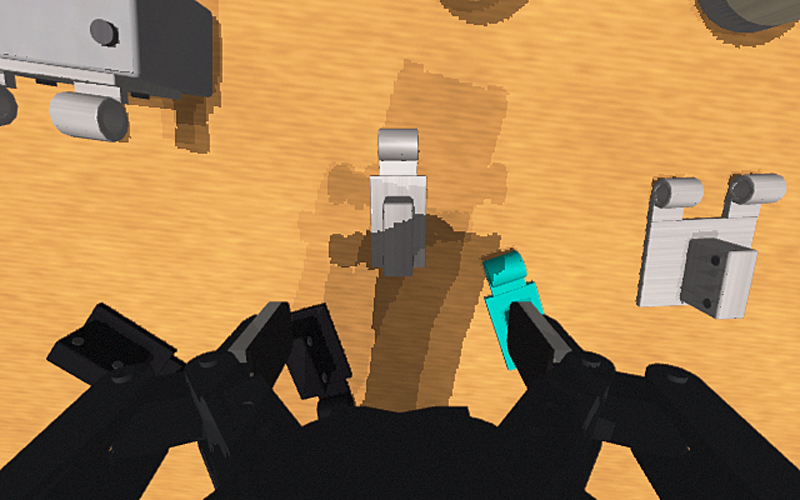

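The wrist view shows the chosen leaf directly ahead, with its knuckle at (398,145) and lug at (398,235). It sits centred between the fingertips and matches the fit to about 0.3 px. I'll pre-close a little, go down and grip.

Emit:
step_arm([
  [[0,0,0,0,0,0,0.4],[0,0,0,0,0,0,0.4],[0,0,0,0,0,0.16,0.4],[0,0,0,0,0,0.16,0.4],[0,0,0,0,0,0.16,0.4],[0,0,0,0,0,0.16,0.4],[0,0,0,0,0,0.16,0.4],[0,0,0,0,0,0.08,0.4],[0,0,0,0,0,0.04,0.4],[0,0,0,0,0,0,0.4],[0,0,0,0,0,0,0.4]],
])

```text
clock: 4.25
eef_pos: [505.1, -45.9, 22.0]
tool_rot: [3.141, -0.001, 0.101]
force: [0.4, -0.4, -0.5]
width: 51.1
gripper_force: 0.0
```

Emit:
step_arm([
  [[0,0,0,0,0,0.03,0.4],[0,0,0,0,0,0.03,0.4],[0,0,0,0,0,0,0.7],[0,0,0,0,0,0,1],[0,0,0,0,0,0,1],[0,0,0,0,0,0,1],[0,0,0,0,0,0,1],[0,0,0,0,0,0,1]],
])

```text
clock: 5.05
eef_pos: [504.5, -45.6, 12.5]
tool_rot: [-3.141, -0.0, 0.101]
force: [0.1, 1.1, 2.9]
width: 21.1
gripper_force: 59.7
```

Emit:
step_arm([
  [[0,0,0,0,0,-0.1,1],[0,0,0,0,0,-0.15,1],[0,0,0,0,0,-0.16,1],[0,0,0,0,0,-0.1,1],[0,0,0,0,0,-0.05,1],[0,0,0,0,0,0,1],[0,0,0,0,0,0,1]],
])

```text
clock: 5.75
eef_pos: [503.9, -45.7, 95.6]
tool_rot: [-3.141, 0.001, 0.101]
force: [-0.9, -0.3, -3.3]
width: 21.7
gripper_force: 59.0
```

Emit:
step_arm([
  [[0,0,0,-0.014,-0.1,0,1],[0,0,0,-0.014,-0.15,0,1],[0,0,0,-0.015,-0.175,0,1],[0,0,0,-0.016,-0.175,0,1],[0,0,0,-0.016,-0.175,0,1],[0,0,0,-0.016,-0.175,0,1],[0,0,0,-0.016,-0.175,0,1],[0,0,0,-0.016,-0.15,0,1],[0,0,0,-0.016,-0.1,0,1],[0,0,0.083,-0.015,-0.05,0,1],[0,0,0.084,0,0,0,1],[0,0,0,0,0,0,1]],
])

```text
clock: 6.95
eef_pos: [459.0, 164.7, 95.2]
tool_rot: [3.14, 0.002, -0.03]
force: [-0.4, -0.4, -2.9]
width: 21.5
gripper_force: 59.1
```

```bash
python3 - <<'E'
from h import *
st=ctrl.read_state();print(st["eef_pos"].round(1),st["tool_rot"].round(4),st["width"],st["clock"],st["force"].round(1))
w=ctrl.get_image("wrist");save(w,"w2.png",None,1.25)
q=ctrl.get_image("side");save(q,"si2.png",(240,170,360,260),6)
print("pred kn",proj(w,st["eef_pos"]+[67.4,-2,-.5]),"hinge",proj(w,(569.1,162.7,90)))
for n,c in (("w",w),("s",q)):
  for th in ("jamb_hinge","leaf_knuckle","leaf_lug"):
    print(n,th,[(np.round(r["centre"],1).tolist(),round(r["score"],2)) for r in ctrl.recognise(c,th)[:4]])
E
```

```text
[459.  164.7  95.2] [ 3.1404e+00  1.9000e-03 -2.9600e-02] 21.52325212058427 6.95 [-0.4 -0.4 -2.9]
pred kn [317.06477603 114.54523114] hinge [314.2019899   16.67031527]
w jamb_hinge [([313.7, 17.4], 0.57)]
w leaf_knuckle [([486.8, 276.1], 0.83), ([294.5, 314.1], 0.82), ([318.6, 198.0], 0.67)]
w leaf_lug [([293.5, 317.2], 0.66), ([488.5, 273.9], 0.6), ([317.5, 194.6], 0.59)]
s jamb_hinge []
s leaf_knuckle [([379.9, 272.8], 0.9), ([389.5, 192.9], 0.8), ([394.5, 226.6], 0.65), ([335.4, 232.5], 0.58)]
s leaf_lug [([387.1, 188.8], 0.93), ([388.8, 229.0], 0.84), ([338.4, 230.7], 0.71), ([378.5, 273.7], 0.71)]
```

View pics/w2.png

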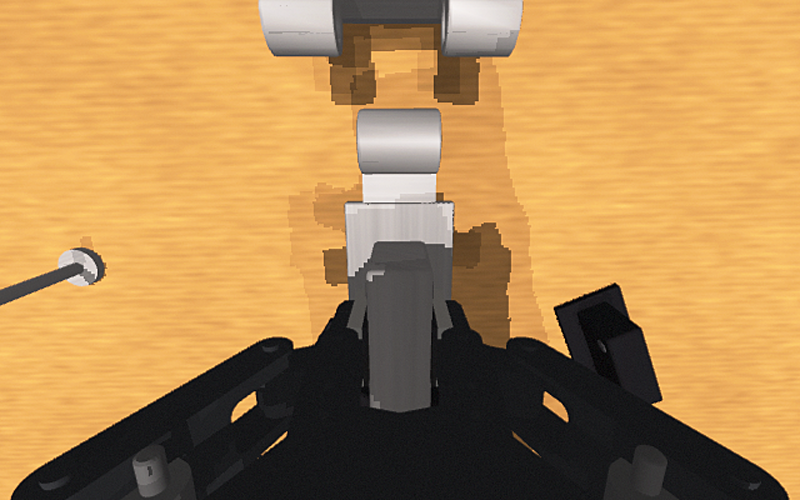

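View pics/si2.png

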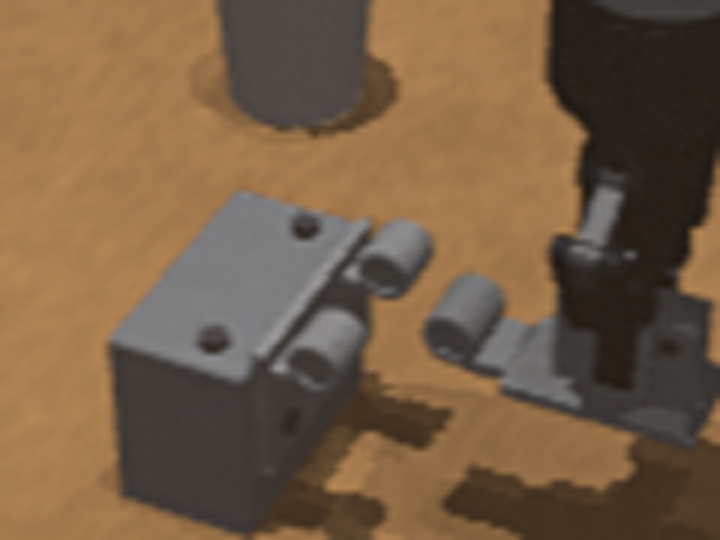

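```bash
cat > cyl.py <<'E'
from h import *
def cyl(c,C,yaw,y0,y1):
    a=np.linspace(0,2*np.pi,181);out=[]
    for y in (y0,y1):
        for t in a:
            l=np.array([12*np.cos(t),y,12*np.sin(t)])
            out.append(proj(c,np.array(C)+[np.cos(yaw)*l[0]-np.sin(yaw)*l[1],np.sin(yaw)*l[0]+np.cos(yaw)*l[1],l[2]]))
    o=np.array(out);return o,o.min(0).round(1),o.max(0).round(1)
E
python3 - <<'E'
from cyl import *
st=ctrl.read_state();e=st["eef_pos"];print(e,st["tool_rot"])
w=ctrl.get_image("wrist");q=ctrl.get_image("side")
K=e+[67.4,-2,-.5];H=(569.1,162.7,90)
s=lambda v:((v+.5)*1.25-.5).round(1)
S=lambda v:((v-[240,170]+.5)*6-.5).round(1)
for n,C,a,b in (("held",K,-15,15),("jamb+y",H,19,44),("jamb-y",H,-44,-19)):
    print("w",n,[s(v) for v in cyl(w,C,-.03,a,b)[1:]])
    print("side",n,"near face c",S(proj(q,np.array(C)+[.03*b,b,0])),"ext",[S(v) for v in cyl(q,C,-.03,a,b)[1:]])
E
```

```text
[459.97870822 164.30936698  96.2905302 ] [ 3.14158278e+00  5.72821473e-05 -3.04275616e-02]
w held [array([353. , 109.6]), array([439.2, 175.4])]
side held near face c [449.4 341.6] ext [array([420.7, 271.3]), array([508.9, 367.3])]
w jamb+y [array([259. , -15.6]), array([344.9,  61.8])]
side jamb+y near face c [315.8 370.7] ext [array([287.5, 306.7]), array([372.7, 396.1])]
w jamb-y [array([440.1, -15.4]), array([523.4,  61.9])]
side jamb-y near face c [385.9 277. ] ext [array([358.3, 217.3]), array([438.7, 301.9])]
```

The wrist view shows the held knuckle at (399,140) and the jamb gap centred at about col 391, with axes parallel. The side view confirms the leaf hangs level. The relative corrections are about +1.2 mm in x and +1 mm in y, so I'll move in.

Emit:
step_arm([
  [[0,0,0,0,-0.0167,0.035,1],[0,0,0,0,0,0,1],[0,0,0,0.032,0,0,1],[0,0,0,0.032,0,0,1],[0,0,0,0.032,0,0,1],[0,0,0,0.032,0,0,1],[0,0,0,0.032,0,0,1],[0,0,0,0.032,0,0,1],[0,0,0,0.032,0,0,1],[0,0,0,0.032,0,0,1],[0,0,0,0.032,0,0,1],[0,0,0,0,0,0,1]],
])

```text
clock: 8.65
eef_pos: [504.2, 165.7, 91.1]
tool_rot: [-3.141, -0.001, -0.031]
force: [0.3, -0.5, -2.8]
width: 21.0
gripper_force: 59.1
```

```bash
python3 - <<'E'
from cyl import *
E=[]
for i in range(6):
    w=ctrl.get_image("wrist");st=ctrl.read_state();E.append(np.r_[st["eef_pos"],st["tool_rot"],st["force"]])
print(np.mean(E,0).round(3),np.std(E,0).round(2),st["clock"])
q=ctrl.get_image("side")
a=w["img"][0:160,220:420,::-1];b=q["img"][190:250,260:340,::-1]
a=cv2.resize(a,None,fx=3,fy=3,interpolation=cv2.INTER_CUBIC)[:, :600];b=cv2.resize(b,(600,450),interpolation=cv2.INTER_CUBIC)
cv2.imwrite("pics/w3.png",a);cv2.imwrite("pics/si3.png",b)
e=np.mean(E,0)[:3];K=e+[67.4,-2,-.5];H=(570,162.7,90)
for n,C,u,v in (("held",K,-15,15),("jamb+y",H,19,44),("jamb-y",H,-44,-19)):
    print("w",n,[((x-[220,0])*3+1).round(1) for x in cyl(w,C,-.03,u,v)[1:]],"s",[((x-[260,190])*7.5+3).round(1) for x in cyl(q,C,-.03,u,v)[1:]])
E
```

```text
[ 5.02963e+02  1.65753e+02  9.10230e+01  3.14200e+00  0.00000e+00
 -3.00000e-02 -1.50000e-01  1.41000e-01 -2.66800e+00] [0.25 0.04 0.03 0.   0.   0.   0.47 0.36 0.36] 8.95
w held [array([188.2, 262.6]), array([395.2, 420.7])] s [array([246. , 171.8]), array([356.3, 289.5])]
w jamb+y [array([ -3.2, 265. ]), array([189.4, 422.2])] s [array([206.3, 232.5]), array([312.8, 344.2])]
w jamb-y [array([408.7, 265.3]), array([601.3, 422.5])] s [array([295.5, 120.7]), array([396. , 226.5])]
```

View pics/w3.png

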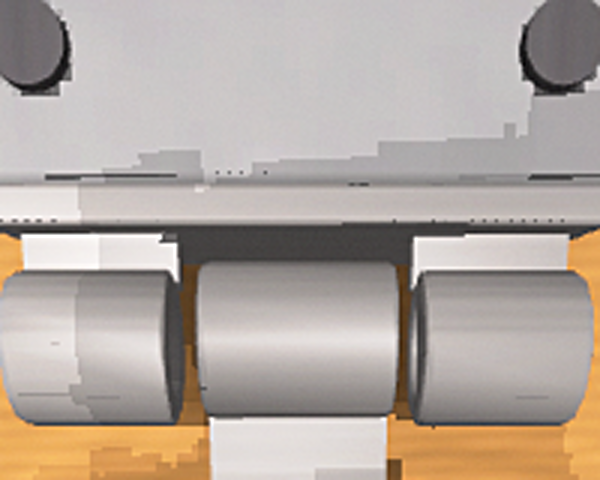

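View pics/si3.png

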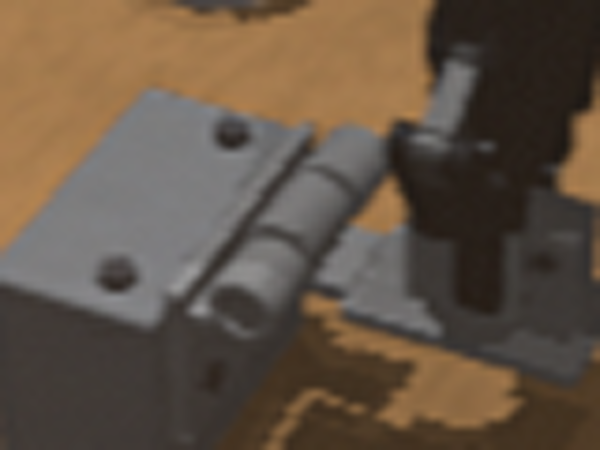

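The held knuckle sits in the gap and is centred: left gap 183–197, right gap 399–411. Its rows (262–416) against the jamb's (270–424) put it about 1.2 mm too far in +x. I'll back off 1.2 mm and lower 0.4 mm, then check with one rectified composite.

Emit:
step_arm([
  [[0,0,0,-0.008,0,0.0027,1],[0,0,0,0,0,0,1],[0,0,0,0,0,0,1],[0,0,0,0,0,0,1]],
])

```text
clock: 9.4
eef_pos: [502.0, 165.8, 90.7]
tool_rot: [-3.142, -0.0, -0.03]
force: [1.0, 0.1, -3.5]
width: 21.1
gripper_force: 59.1
```

```bash
python3 - <<'E'
from cyl import *
W=[];Q=[];E=[]
for i in range(4):
    w=ctrl.get_image("wrist");W.append(w["img"].astype(float));q=ctrl.get_image("side");Q.append(q["img"].astype(float));st=ctrl.read_state();E.append(np.r_[st["eef_pos"],st["force"]])
print(np.mean(E,0).round(2))
H=np.array((570,162.7,90.));ax=np.array([.03,1,0])
def rect(img,c,s,h):  # rows along perpendicular, columns along the axis -55..55 mm
    a,b=proj(c,H-55*ax),proj(c,H+55*ax);d=(b-a)/np.linalg.norm(b-a);n=np.array([-d[1],d[0]])
    src=np.float32([a,b,(a+b)/2+n*10]);k=600;m=h/2
    L=np.linalg.norm(b-a);f=k/L
    dst=np.float32([[0,m],[k,m],[k/2,m+10*f]]);print("px per src px",f)
    return cv2.warpAffine(np.uint8(img)[:,:,::-1],cv2.getAffineTransform(src,dst),(k,h),flags=cv2.INTER_CUBIC)
rs=rect(np.mean(Q,0),q,1,280);rw=rect(np.mean(W,0),w,1,280)
cv2.imwrite("pics/c4.png",np.vstack([rs,rw]))
E
```

```text
[ 5.0201e+02  1.6581e+02  9.0690e+01 -1.2000e-01 -1.5000e-01 -2.5100e+00]
px per src px 17.940295199847608
px per src px 2.5972195413446935
```

View pics/c4.png

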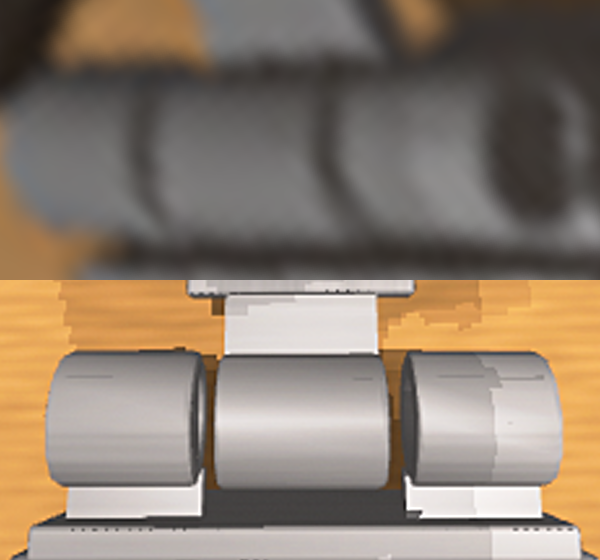

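The knuckle is in line in both views: rows 355–488 against 352–486 in the wrist strip, and flush in the side strip. The wrist force is only the leaf's weight, so there is no contact. I'll make one last trim of −0.4 mm in x and +0.3 mm in y, then settle.

Emit:
step_arm([
  [[0,0,0,-0.0027,-0.002,0.001,1],[0,0,0,0,0,0,1],[0,0,0,0,0,0,1],[0,0,0,0,0,0,1],[0,0,0,0,0,0,1]],
])

```text
clock: 10.3
eef_pos: [501.6, 166.1, 90.5]
tool_rot: [-3.142, -0.0, -0.03]
force: [0.1, 0.3, -2.7]
width: 21.1
gripper_force: 59.1
```

```bash
python3 - <<'E'
from h import *
for i in range(4):
    ctrl.get_image("wrist");st=ctrl.read_state();print(st["eef_pos"].round(2),st["force"].round(1),st["gripper_force"],st["clock"])
if np.abs(st["force"][:2]).max()<2.5: print(ctrl.finish_job())
E
```

```text
[501.59 166.11  90.5 ] [ 0.8  0.3 -2.2] 59.09650504589081 10.35
[501.6  166.12  90.52] [-0.2  0.4 -3.3] 59.09724712371826 10.4
[501.6  166.15  90.54] [-0.3  0.  -2.4] 59.09663200378418 10.45
[501.59 166.14  90.54] [-1.   0.5 -3.2] 59.09709334373474 10.5
the job is handed in; nothing more can be done
None
```

I handed the job in at 10.5 s with the one-knuckle steel leaf held in the jamb's gap; the last pictures, before a final trim under 0.5 mm, showed its hole in line to about half a millimetre, and the wrist force was only the leaf's weight. No verdict came back.

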